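# Return the yellow readout from the clip rail to the scale

## Robot

A 6-joint arm with a two-finger parallel gripper is mounted at the origin on the work surface. World frame = base frame: x ahead of the robot, y to its left, z up, the work surface at z = 0. Lengths are in m, angles in rad, forces in N, time in s.
With the tool pointing down it reaches from about 0.35 to 0.85 m from the base axis. Payload 8.1 kg.
Tool frame: the origin (TCP) lies at the very end of the fingers, on their centre line; the grasp point (between the pads) lies 19 mm behind it; z points along the fingers, y is the line along which they close (so a half turn about z gives the same grasp; the last joint's range is limited). The gripper opens to 93 mm and grips with 3 to 60 N. Pads are 15 mm wide; open, the fingers measure 128 mm over their backs; the gripper's body (75 mm by 188 mm) begins 65 mm behind the grasp point.
Start: joints at [-1.404, 0.13, 1.488, -0, 1.523, -0.085], TCP at [0.15, -0.581, 0.219] pointing down, gripper open.
Joint ranges: [-2.96, 2.96], [-0.89, 2.26], [0.02, 2.5], [-1.34, 4.48], [0, 2.73], [-2.66, 2.66]. Speed limits (rad/s): [2.39, 2.39, 2.79, 3.14, 3.14, 3.14].

## Interface

Orientations are given as a rotation vector (axis times angle).
In Python, from plant import robot, imaging gives the robot as it stands.
- The arm moves only by the tool jog_arm, never from a script. Its argument "rows" is a list of rows, each a list of 2 entries, a list of its own where there are three numbers: the shift along the tool's x, y, z each as a share of 0.2 m, from -1 to 1, then the turn, a rotation vector about the tool's x, y, z each as a share of pi/2 rad, from -1 to 1. A call has 1 to 5 rows; each row is the pose to reach, as a shift and turn from the pose commanded when the call began, along the tool's axes at that moment; what a row does not reach only later rows make up. A row lasts 1/10 s, in which the tool goes at most 50 mm and 8.59 degrees, less where a joint would pass 70% of its speed; a pose out of reach is approached as far as the arm can. A call with a number of a shift or a turn outside -1 to 1 is refused whole. A call with a gripper value outside its range is refused whole. "hand" is the closure, from -1 (fully open) to 1 (shut), set as the call begins (left out, the last holds). The fingers move at their own pace and stop on an object; "squeeze" is the grip in N (left out, the last holds). Time passes only in rows, so rows that repeat a pose let the fingers close. It gives the time, the measured TCP pose, the force, the opening and the grip force at its end, in the units of the state.
- robot.read_state(): the state, without advancing time (a new reading comes with each control period).
- imaging.read_camera(name): name is "side" or "top"; returns a dict with "frame" (384x512x3 uint8, red, green, blue), "vertical_fov" (degrees; the focal length in pixels is half the picture's height over the tangent of half this angle, whatever the lens; pixels are square), "cx", "cy" (the principal point, pixels), "R" (3x3) and "t" (3): a world point X has camera coordinates R X + t. Camera axes: x right, y down, z forward; pixel columns grow to the right and rows downward; lengths in m; the calibration is good to about 2 mm. A picture is of the moment at which its call begins. There is no depth.
- robot.close_job(): hands the job in; it is judged then, once.
The state is a dict: "t": time; "q": joint angles; "dq": joint speeds; "joint_torque": joint torques, N m; "tool_pos": TCP position; "orientation": TCP orientation; "force": force on the tool from outside, world axes, zero at the start; "wrist_torque": the same for the moment, N m; "opening": finger opening in m; "gripper_force": force on a finger pad.
Only numpy, scipy, OpenCV 4.12 (cv2) and the standard library are available. Lean on these libraries where they do the work, as an engineer would, in place of code of your own. Each camera call takes 0.05 s, during which the arm holds its last target. There are 200 camera calls.

## Task

Pull the yellow-topped readout straight up off the rail, out of its sprung catches, and set it gently on the empty sloped shelf at the front of the scale: sitting flat and square on the shelf, not overhanging its sides, close against the lip, with its keys at the lip end. Leave the blue readout clipped on the rail and do not disturb the scoop, the jar or the brush.

Things in the scene. Friction and masses are not known exactly. Their poses are not given: they have to be found in the camera images.
- yellow_readout: Readout to move: black box, yellow top band, 48 (x) by 56 (y) by 66 mm high, about 0.22 kg. Origin: centre of its underside; z up, y along the rail, -x to the keys. Grip its smooth part, 28 to 66 mm up, 48 by 56 mm, across either pair of sides. Below, a slot along y, 10 mm wide, 28 mm deep, straddles the rail; along each x side at the bottom an 8 mm round bead, 24 mm out, is held by the catches
- yellow_readout_keys (a point): Middle of the row of three keys on the yellow readout's top, 16 mm to -x of its centre and 66 mm above its underside
- blue_readout: The other readout, same shape with a blue top band, at the other place on the rail, 130 mm away; same origin and axes; it stays there
- rail: Fixed grey base, 130 (x) by 270 (y) by 30 mm high, with a 6 mm thick rail 22 mm above it along y. Origin: centre of underside; z up. Readouts stand on the base at y = +65 and -65 mm, axes parallel. At each, two sprung rollers (either x side, black housings to 55 mm out, 18 mm above the base) hold the beads. A straight upward pull of 12 to 16 N frees it within 7 mm; clear of the rail after 22 mm
- scale: Black and yellow bench scale fixed to the bench, about 170 mm wide; its weighing pan, 130 mm square with its top at 64 mm, is centred 125 mm to +x of the origin. Origin: on the bench, right under the middle of the sloped shelf; z up, x from the shelf to the pan
- shelf: Grey sloped shelf at the scale's front, 68 (x, up the slope) by 76 mm (y), sides open. Origin: middle of its surface, 70 mm above the bench; z normal to it. Tilted 0.35 rad, low edge to -x. Along that edge a yellow lip, 6 mm thick, 8 mm high, inner face at x = -28 mm: a readout touching it has its origin at x = -4 mm. A readout does not slide on the slope by itself
- scoop: White flared weighing scoop with nuts, about 130 mm square and 50 mm high, standing on the scale's pan; origin: centre of its underside
- jar: White jar with red cap, 56 mm across and 70 mm high, standing on the bench on the robot's side; origin: centre of its underside
- brush: Small hand brush about 130 mm long, lying on the bench between rail and scale; origin: under its middle
Things that resemble listed ones, but are neither listed nor needed, are in the scene too. What is shaped like the yellow_readout but purple is not meant.

How it is judged:
On the way:
1. the yellow readout is lifted clear of the catches and the rail (z of yellow_readout in the frame of rail above 0.056 m), for 0.1 s.
At the end, for the whole second after the job is handed in: Yellow readout at rest on the shelf: underside on it (4 mm, 0.1 rad), square within 0.17 rad, within 11 mm of the middle line, at most 9 mm from the lip, keys at the lip end. Moved less than: blue readout 10 mm (still clipped), scoop 25, jar 30, brush 40 mm (x of yellow_readout in the frame of shelf between -0.009 and 0.005 m and y of yellow_readout in the frame of shelf between -0.011 and 0.011 m and z of yellow_readout in the frame of shelf between -0.004 and 0.004 m and angle between the z axis of yellow_readout and the z axis of shelf, either way round below 0.1 rad and angle between the x axis of yellow_readout and the x axis of shelf, either way round below 0.17 rad and x of yellow_readout_keys in the frame of shelf below -0.008 m and z of yellow_readout_keys in the frame of shelf above 0.05 m and linear speed of yellow_readout below 0.02 m/s and distance of blue_readout from where it was at the start of the episode below 0.01 m and distance of scoop from where it was at the start of the episode below 0.025 m and distance of jar from where it was at the start of the episode below 0.03 m and distance of brush from where it was at the start of the episode below 0.04 m); the robot touches nothing.
It fails at once if the blue readout is pulled out of its catches or shifted by more than 10 mm (distance of blue_readout from where it was at the start of the episode above 0.01 m).
It fails at once if the yellow readout, off the rail, is let go or dropped from more than 12 mm above the shelf (contact force between yellow_readout and the fingers below 0.05 N and z of yellow_readout in the frame of rail above 0.056 m and z of yellow_readout in the frame of shelf above 0.012 m).
It fails at once if the scoop is pushed more than 25 mm (distance of scoop from where it was at the start of the episode above 0.025 m).
It fails at once if the jar is pushed more than 30 mm (distance of jar from where it was at the start of the episode above 0.03 m).
It fails at once if the brush is pushed more than 40 mm (distance of brush from where it was at the start of the episode above 0.04 m).
It also fails if it takes over 38 s, if anything falls off the work surface, if the arm or the gripper's body presses on something with over 40 N, if the wrist force passes 120 N, or if a joint passes its speed limit or range.

## Working session

There is one attempt and no reset: what is moved stays moved. The work goes in short steps, Python scripts to look and compute and a tool call to move; the robot and the scene stay as the last step left them, time stands still between calls to the robot, and variables do not carry over. Pictures are saved under pics/ and viewed, at most 10 in all, crops included, and the job is handed in when it is done.

Besides the shell and the picture viewer there is one more tool, called after "Emit:" by a JSON object that holds its "method" and its "body". jog_arm: Moves the arm, as the interface text tells. Its arguments: {"type":"object","properties":{"rows":{"type":"array"},"hand":{"type":"number"},"squeeze":{"type":"number"}},"required":["rows"]}

```bash
mkdir -p pics; ls
python3 - <<'E'
from plant import robot, imaging
import cv2,pickle
d={}
for n in ("side","top"):
    c=imaging.read_camera(n); d[n]=c
    cv2.imwrite(f"pics/{n}0.png",cv2.resize(c["frame"][:,:,::-1],None,fx=1.5,fy=1.5,interpolation=cv2.INTER_CUBIC))
    print(n,c["vertical_fov"],c["cx"],c["cy"],c["R"],c["t"])
pickle.dump(d,open("cam0.pkl","wb"))
print(robot.read_state())
E
```

```text
pics
side 48.41565193582305 257.8596758680773 188.55838505495123 [[-0.95965284 -0.28042548  0.02068757]
 [-0.17034671  0.52125881 -0.8362244 ]
 [ 0.22371505 -0.80600918 -0.54799705]] [0.53323822 0.1841382  1.13252803]
top 50.53094612956718 259.26109328927015 191.05151384131588 [[-0.00799612 -0.99996417 -0.00277718]
 [-0.99495813  0.00823369 -0.09995258]
 [ 0.09997187  0.00196395 -0.99498833]] [0.01478543 0.58094278 1.14419028]
{'t': 0.1, 'q': array([-1.40439840e+00,  1.31090471e-01,  1.48919867e+00, -2.44946977e-05,
        1.52297136e+00, -8.53954569e-02]), 'dq': array([ 0.00039458, -0.00126257, -0.00310675, -0.0009482 , -0.00205057,
       -0.00112497]), 'joint_torque': array([ 1.82627820e-03, -5.61339927e+01, -4.93095875e+01,  7.71190692e-02,
        2.90496508e-02, -4.03159788e-05]), 'tool_pos': array([ 0.1494139 , -0.58056361,  0.21767391]), 'orientation': array([-3.11507589e+00, -3.94264858e-01,  1.44400459e-04]), 'force': array([ 0.55607784,  0.04782298, -0.6053837 ]), 'wrist_torque': array([-0.02884171,  0.01289925, -0.00221907]), 'gripper_force': 0.0, 'opening': 0.0928450551878446}
```

View pics/side0.png

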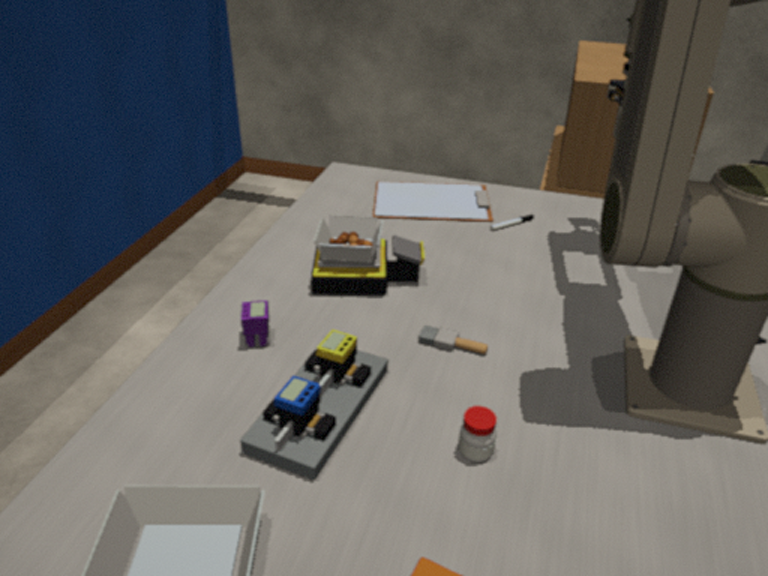

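View pics/top0.png

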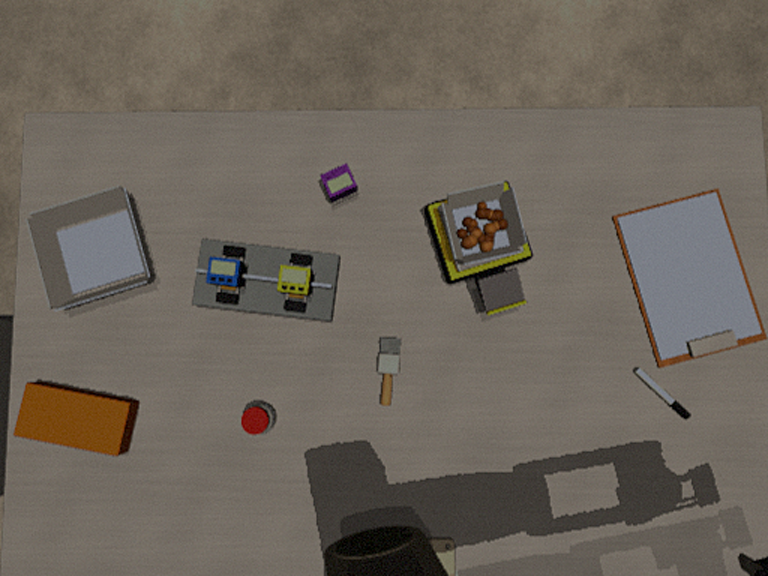

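The top view (1.5x scale) shows three readout-shaped things: yellow (295,279), blue (224,270) and a purple lookalike (339,183). Yellow on the rail is the target. The shelf is the grey patch at (498,290), with its yellow lip at (505,308), facing the robot. I'll check both in close crops.

Run:
```python
import cv2,pickle,numpy as np
d=pickle.load(open("cam0.pkl","rb"))
def crop(n,x0,y0,w,h,s): return cv2.resize(d[n]["frame"][y0:y0+h,x0:x0+w,::-1],None,fx=s,fy=s,interpolation=cv2.INTER_CUBIC)
a=crop("top",125,150,105,72,7.5); b=crop("top",275,115,90,100,4)
c=crop("side",155,210,110,105,4) 
e=crop("side",200,140,90,60,5)
cv2.imwrite("pics/c1.png",a)
o=np.zeros((420,450+360,3),np.uint8); o[:400,:360]=b; o[:300,360:810]=e; cv2.imwrite("pics/c2.png",o[:, :800])
```

```text
(no output)
```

View pics/c1.png

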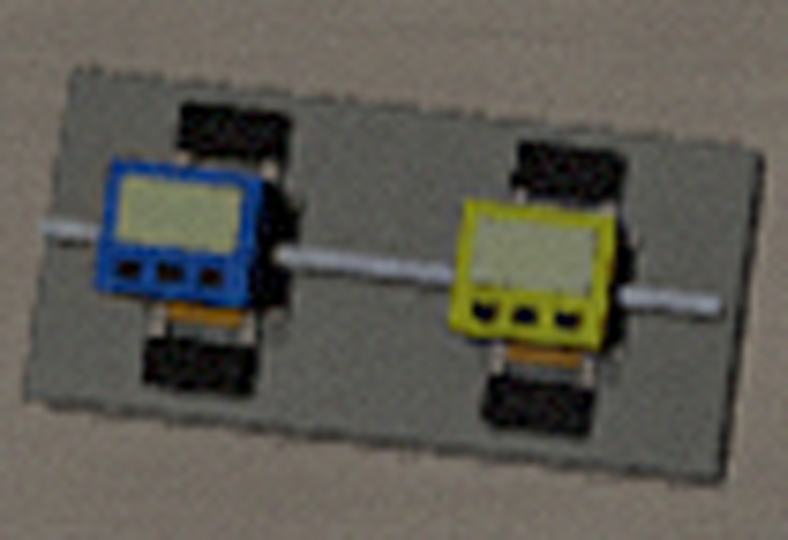

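View pics/c2.png

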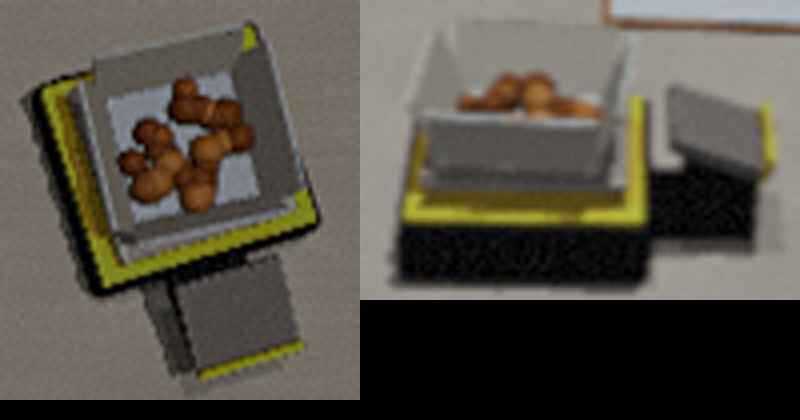

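The crop confirms the target: its yellow top corners in c1 are (465,200), (615,215), (603,348) and (450,332), with the keys on the lower (robot) side. The shelf corners in c2 are (172,285), (280,258), (300,341) and (197,373), with the lip at the robot-side end and nothing on the shelf.

```bash
cat > h.py <<'E'
import numpy as np,pickle,cv2
from scipy.optimize import least_squares
from scipy.spatial.transform import Rotation as Ro
d=pickle.load(open("cam0.pkl","rb"))
def proj(n,X):
    c=d[n]; f=192/np.tan(np.radians(c["vertical_fov"])/2); Y=np.atleast_2d(X)@c["R"].T+c["t"]
    return np.c_[f*Y[:,0]/Y[:,2]+c["cx"],f*Y[:,1]/Y[:,2]+c["cy"]]
def px(P,s,x0,y0): return (np.array(P,float)+.5)/s-.5+[x0,y0]
def pose(p): 
    return Ro.from_euler('z',p[2]),np.array([p[0],p[1],0])
E
python3 - <<'E'
from h import *
def fit(obs,p0,pre=lambda L:L):
    def r(p):
        R,t=pose(p); return np.concatenate([(proj(n,R.apply(pre(np.array(L)))+t)-P).ravel() for n,L,P in obs])
    s=least_squares(r,p0); return s.x,np.round(s.fun.reshape(-1,2),1).tolist()
m=1e-3
# rail base corners top, z=30 : order TL(+x,+y) TR(+x,-y) BR BL
base=np.array([[65,135,30],[65,-135,30],[-65,-135,30],[-65,135,30]])*m
print("rail",fit([("top",base,px([[75,68],[762,150],[722,483],[27,402]],7.5,125,150))],[.6,.2,0]))
y=np.array([[24,28,96],[24,-28,96],[-24,-28,96],[-24,28,96]])*m
print("yel",fit([("top",y,px([[465,200],[615,215],[603,348],[450,332]],7.5,125,150))],[.6,.2,0]))
b=px([[113,160],[265,178],[250,305],[97,288]],7.5,125,150)
print("blue",fit([("top",y,b)],[.6,.2,0]))
S=Ro.from_euler('y',-.35)
pre=lambda L:S.apply(L*m)+[0,0,.07]
sh=np.array([[34,38,0],[34,-38,0],[-28,-38,8],[-28,38,8]])
T=("top",sh,px([[170,285],[280,258],[300,340],[197,373]],4,275,115))
Sd=("side",np.array([[34,-38,0],[34,38,0]]),px([[312,87],[310,140]],5,200,140))
print("shelf top",fit([T],[.6,-.2,0],pre)); print("both",fit([T,Sd],[.6,-.2,0],pre))
E
```

```text
rail (array([ 0.59698916,  0.2463531 , -0.12473963]), [[-0.1, 0.1], [0.4, -0.1], [0.1, 0.1], [-0.4, -0.1]])
yel (array([ 0.58945368,  0.18301451, -0.10346324]), [[-0.1, 0.2], [0.3, 0.1], [-0.0, -0.2], [-0.1, -0.0]])
blue (array([ 0.60552919,  0.3112181 , -0.11363738]), [[0.1, -0.0], [0.1, -0.3], [-0.1, 0.1], [-0.1, 0.2]])
shelf top (array([ 0.56748999, -0.19682283,  0.27468334]), [[0.7, 0.3], [-0.5, -0.6], [0.1, 0.5], [-0.3, -0.2]])
both (array([ 0.56777148, -0.19687259,  0.27025634]), [[0.7, 0.1], [-0.4, -0.6], [0.1, 0.4], [-0.4, -0.3], [0.1, -0.4], [0.3, 0.8]])
```

Emit:
{"method": "jog_arm", "body": {"rows": [[[0.123,-0.126,0],[0,0,0]],[[0.246,-0.252,0],[0,0,0]],[[0.369,-0.378,0],[0,0,0]],[[0.492,-0.504,0],[0,0,0]],[[0.615,-0.63,0],[0,0,0]]], "hand": -1, "squeeze": 50}}

```text
t: 0.6
tool_pos: [0.2376, -0.4269, 0.2181]
orientation: [-3.116, -0.394, 0.0]
force: [1.0, 0.4, 0.8]
opening: 0.0928
gripper_force: 0.0
```

Emit:
{"method": "jog_arm", "body": {"rows": [[[0.123,-0.126,0],[0,0,0]],[[0.246,-0.252,0],[0,0,0]],[[0.369,-0.378,0],[0,0,0]],[[0.492,-0.504,0],[0,0,0]],[[0.615,-0.63,0],[0,0,0]]]}}

```text
t: 1.1
tool_pos: [0.3252, -0.2743, 0.2183]
orientation: [-3.116, -0.394, 0.0]
force: [1.1, 0.1, 0.6]
opening: 0.0928
gripper_force: 0.0
```

Emit:
{"method": "jog_arm", "body": {"rows": [[[0.123,-0.126,0],[0,0,0]],[[0.246,-0.252,0],[0,0,0]],[[0.369,-0.378,0],[0,0,0]],[[0.492,-0.504,0],[0,0,0]],[[0.615,-0.63,0],[0,0,0]]]}}

```text
t: 1.6
tool_pos: [0.413, -0.1216, 0.2184]
orientation: [-3.117, -0.395, 0.0]
force: [0.2, -0.9, 0.4]
opening: 0.0928
gripper_force: 0.0
```

Emit:
{"method": "jog_arm", "body": {"rows": [[[0.123,-0.126,0],[0,0,0]],[[0.246,-0.252,0],[0,0,0]],[[0.369,-0.378,0],[0,0,0]],[[0.492,-0.504,0],[0,0,0]],[[0.615,-0.63,0],[0,0,0]]]}}

```text
t: 2.1
tool_pos: [0.5007, 0.0311, 0.2182]
orientation: [-3.117, -0.395, 0.001]
force: [-0.4, -0.1, 0.7]
opening: 0.0931
gripper_force: 0.0
```

Emit:
{"method": "jog_arm", "body": {"rows": [[[0.123,-0.126,0],[0,0,0.05]],[[0.246,-0.252,0],[0,0,0.1]],[[0.369,-0.378,0],[0,0,0.15]],[[0.492,-0.504,0],[0,0,0.2]],[[0.615,-0.63,0],[0,0,0.239]]]}}

```text
t: 2.6
tool_pos: [0.5884, 0.1836, 0.218]
orientation: [3.135, -0.199, -0.001]
force: [-0.3, -0.4, 0.7]
opening: 0.0927
gripper_force: 0.0
```

Emit:
{"method": "jog_arm", "body": {"rows": [[[0,0.005,0.15],[0,0,0]],[[0,0.005,0.3],[0,0,0]],[[0,0.005,0.45],[0,0,0]],[[0,0.005,0.57],[0,0,0]],[[0,0.005,0.6],[0,0,0]]]}}

```text
t: 3.1
tool_pos: [0.5852, 0.1807, 0.0943]
orientation: [3.134, -0.194, -0.01]
force: [-0.5, -0.3, -1.2]
opening: 0.0928
gripper_force: 0.0
```

Run:
```python
from plant import robot, imaging
import cv2,numpy as np
s=imaging.read_camera("side")["frame"][190:310,150:290,::-1]
t=imaging.read_camera("top")["frame"][130:250,120:260,::-1]
cv2.imwrite("pics/p1.png",cv2.resize(np.hstack([s,t]),None,fx=2.8,fy=2.8,interpolation=cv2.INTER_CUBIC))
```

```text
(no output)
```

View pics/p1.png

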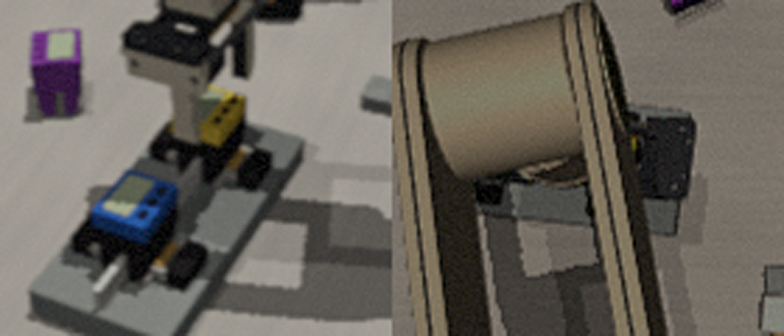

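The side crop shows the finger in the gap between blue and yellow, squarely over the yellow readout. I'll go down and close.

Emit:
{"method": "jog_arm", "body": {"rows": [[[0,0,0.06],[0,0,0]],[[0,0,0.12],[0,0,0]],[[0,0,0.18],[0,0,0]],[[0,0,0.185],[0,0,0]],[[0,0,0.185],[0,0,0]]]}}

```text
t: 3.7
tool_pos: [0.5875, 0.1812, 0.0609]
orientation: [3.135, -0.194, -0.002]
force: [-0.0, 0.3, 0.2]
opening: 0.0932
gripper_force: 0.0
```

Emit:
{"method": "jog_arm", "body": {"rows": [[[0,0,0],[0,0,0]],[[0,0,0],[0,0,0]],[[0,0,0],[0,0,0]],[[0,0,0],[0,0,0]],[[0,0,0],[0,0,0]]], "hand": 1, "squeeze": 50}}

```text
t: 4.2
tool_pos: [0.5882, 0.1815, 0.0619]
orientation: [-3.135, 0.194, -0.001]
force: [0.7, 0.8, 0.1]
opening: 0.0577
gripper_force: 0.7
```

Emit:
{"method": "jog_arm", "body": {"rows": [[[0,0,0],[0,0,0]],[[0,0,0],[0,0,0]],[[0,0,0],[0,0,0]],[[0,0,0],[0,0,0]],[[0,0,0],[0,0,0]]]}}

```text
t: 4.7
tool_pos: [0.5882, 0.1815, 0.0619]
orientation: [-3.135, 0.194, -0.001]
force: [0.8, 2.7, 2.5]
opening: 0.0559
gripper_force: 50.0
```

Emit:
{"method": "jog_arm", "body": {"rows": [[[0,0,-0.015],[0,0,0]],[[0,0,-0.03],[0,0,0]],[[0,0,-0.05],[0,0,0]],[[0,0,-0.075],[0,0,0]],[[0,0,-0.1],[0,0,0]]]}}

```text
t: 5.2
tool_pos: [0.5883, 0.1808, 0.0827]
orientation: [3.135, -0.194, 0.001]
force: [-0.4, -0.7, -1.6]
opening: 0.0555
gripper_force: 50.0
```

Emit:
{"method": "jog_arm", "body": {"rows": [[[0,0,-0.04],[0,0,0]],[[0,0,-0.08],[0,0,0]],[[0,0,-0.12],[0,0,0]],[[0,0,-0.16],[0,0,0]],[[0,0,-0.2],[0,0,0]]]}}

```text
t: 5.7
tool_pos: [0.5881, 0.1813, 0.1225]
orientation: [-3.136, 0.194, -0.0]
force: [0.3, 0.2, -1.2]
opening: 0.0555
gripper_force: 50.0
```

Run:
```python
from plant import robot, imaging
import cv2,numpy as np
s=imaging.read_camera("side")["frame"][170:290,150:290,::-1]
cv2.imwrite("pics/p2.png",cv2.resize(s,None,fx=5,fy=5,interpolation=cv2.INTER_CUBIC))
r=robot.read_state();print(r["tool_pos"],r["force"],r["opening"])
```

```text
[0.58896417 0.18146447 0.12414705] [-1.34673936  0.380494   -0.09629684] 0.05568585739300419
```

View pics/p2.png

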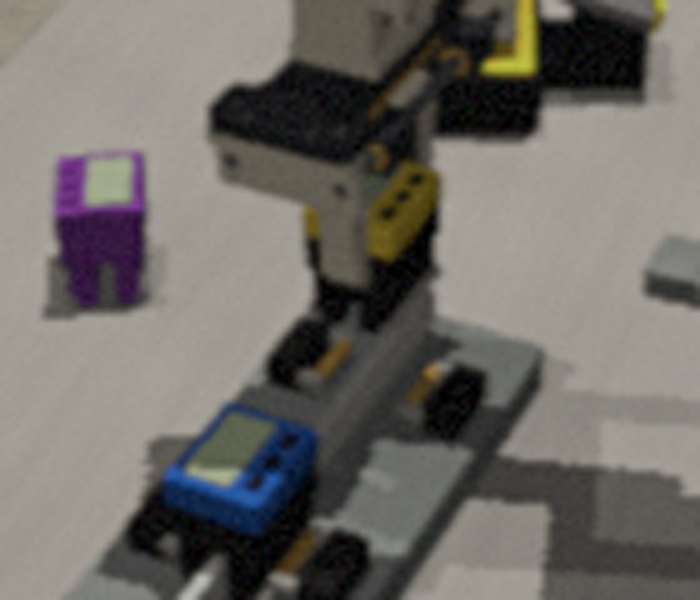

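The readout is clear of the catches, and blue is still seated. I'll overlay the expected box to check for slip or tilt in the grip.

Run:
```python
from h import *
from plant import robot, imaging
r=robot.read_state(); tp=r["tool_pos"]
R=Ro.from_rotvec(r["orientation"])*Ro.from_matrix(np.diag([1,-1,-1.]))
c=imaging.read_camera("side")["frame"][:,:,::-1]
x0,y0,s=205,190,8
im=cv2.resize(c[y0:y0+65,x0:x0+50],None,fx=s,fy=s,interpolation=cv2.INTER_CUBIC); raw=im.copy()
V=np.array([[x,y,z] for z in(0,.066) for x in(-.024,.024) for y in(-.028,.028)])-[0,0,.0315]
P=((proj("side",R.apply(V)+tp)-[x0,y0]+.5)*s-.5).astype(int)
for a in range(8):
  for b in range(a):
    if bin(a^b).count("1")==1: cv2.line(im,tuple(map(int,P[a])),tuple(map(int,P[b])),(0,0,255),1)
cv2.imwrite("pics/p3.png",np.hstack([im,raw]))
```

```text
(no output)
```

View pics/p3.png

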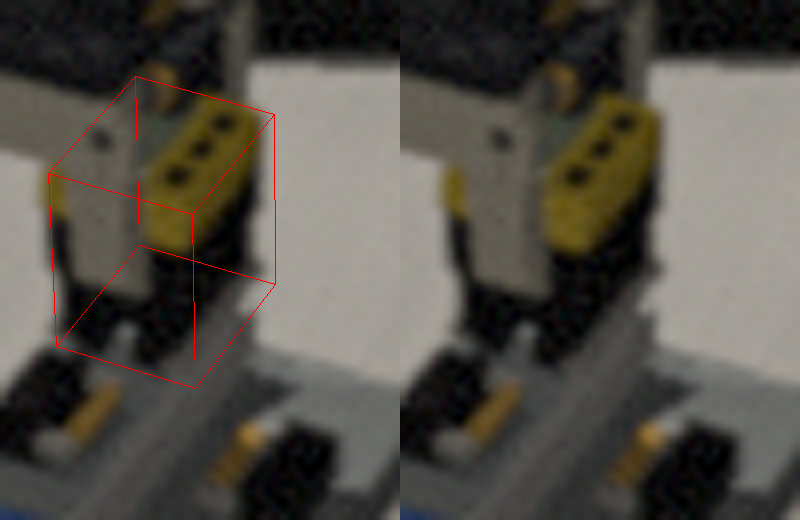

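Run:
```python
from h import *
from plant import robot, imaging
r=robot.read_state(); tp=r["tool_pos"]
R=Ro.from_rotvec(r["orientation"])*Ro.from_matrix(np.diag([1,-1,-1.]))
print(R.as_euler('xyz'),tp)
now=imaging.read_camera("side")["frame"]; old=d["side"]["frame"]
s=6; up=lambda a:cv2.resize(a,None,fx=s,fy=s,interpolation=cv2.INTER_CUBIC)
N,O=up(now),up(old)
R0=Ro.from_euler('z',-.12); t0=np.array([.5889,.182,.03])
loc=lambda p,h:(R.apply(np.array(p)-[0,0,h])+tp)
for k in([-.016,-.014,.066],[-.016,0,.066],[-.016,.012,.066],[-.024,0,.062],[-.024,-.02,.06]):
  a=proj("side",R0.apply(k)+t0)[0]; b=proj("side",loc(k,.0315))[0]
  A=((a+.5)*s-.5).astype(int);B=((b+.5)*s-.5).astype(int); h=27;S=60
  T=O[A[1]-h:A[1]+h,A[0]-h:A[0]+h]; W=N[B[1]-S:B[1]+S,B[0]-S:B[0]+S]
  m=cv2.matchTemplate(W,T,cv2.TM_CCOEFF_NORMED); _,v,_,l=cv2.minMaxLoc(m)
  print(k,np.round(a,1),np.round(b,1),round(v,2),(np.array(l)-(S-h))/s)
J=[(proj("side",loc([-.016,0,.066],.0315)+e)-proj("side",loc([-.016,0,.066],.0315)))[0] for e in np.eye(3)*.001]
print("px/mm",J)
```

```text
[ 0.0008445  -0.00251787 -0.12359922] [0.58904871 0.18148339 0.12354076]
[-0.016, -0.014, 0.066] [233.6 226.5] [233.4 206.3] 0.57 [-0.33333333  0.        ]
[-0.016, 0, 0.066] [231.2 229.7] [230.9 209.4] 0.71 [0.33333333 0.        ]
[-0.016, 0.012, 0.066] [229.  232.5] [228.6 212.1] 0.67 [0.16666667 0.16666667]
[-0.024, 0, 0.062] [234.1 231.8] [233.9 211.6] 0.79 [-1.   2.5]
[-0.024, -0.02, 0.06] [237.6 227.9] [237.5 207.8] 0.83 [-0.83333333  3.83333333]
px/mm [array([-0.39335876, -0.07540452]), array([-0.13800605,  0.23343307]), array([-0.00581303, -0.33703783])]
```

Run:
```python
from h import *
im=d["top"]["frame"].astype(float)
x0,y0=318,190; p=im[y0:y0+26,x0:x0+40]
w=np.clip((p[:,:,0]+p[:,:,1])/2-p[:,:,2]-25,0,None)
print(w.max(),np.round(w.sum(1)),np.round(w.sum(0)))
w[:5]=0 if w[:5].max()<15 else w[:5]
yy,xx=np.mgrid[:26,:40]; W=w.sum(); c=np.array([(w*xx).sum(),(w*yy).sum()])/W+[x0,y0]
C=np.cov(np.c_[xx.ravel(),yy.ravel()].T,aweights=w.ravel()); e,v=np.linalg.eigh(C); print("centroid",c,"angle",np.arctan(v[1,1]/v[0,1]),"len",np.sqrt(12*e))
S=Ro.from_euler('y',-.35)
def lip(p,L): return Ro.from_euler('z',p[2]).apply(S.apply(np.array(L)*1e-3)+[0,0,.07])+[p[0],p[1],0]
for yaw in(.27,.29):
  s=least_squares(lambda q:(proj("top",lip([*q,yaw],[-31,0,8]))-c).ravel(),[.567,-.197]); print(yaw,s.x)
  a,b=proj("top",lip([*s.x,yaw],[[-31,38,8],[-31,-38,8]])); print("pred angle",np.arctan((b-a)[1]/(b-a)[0]),np.linalg.norm(b-a))
```

```text
97.5 [  0.   0.   0.   0.   0.   0.   0.   0.   0.   0.  94. 396. 524. 535.
 556. 534. 550. 564. 438. 176.   4.   0.   0.   0.   0.   0.] [  0.   0.   0.   0.   0.   0.   8. 120. 183. 194. 168. 171. 190. 177.
 176. 174. 174. 152. 179. 178. 134. 154. 178. 152. 182. 180. 174. 173.
 187. 158. 164. 174. 114.   0.   0.   0.   0.   0.   0.   0.]
centroid [337.33360027 204.64992564] angle -0.30327973587097057 len [ 2.31025484 27.0974654 ]
0.27 [ 0.56816988 -0.19825241]
pred angle -0.279038225120089 27.21041609398886
0.29 [ 0.56799377 -0.19763996]
pred angle -0.2992095804683925 27.201061127354865
```

Emit:
{"method": "jog_arm", "body": {"rows": [[[0,0,-0.15],[0,0,0]],[[0,0,-0.3],[0,0,0]],[[0,0.1,-0.45],[0,0,0]],[[0,0.25,-0.6],[0,0,0]],[[0,0.4,-0.65],[0,0,0]]]}}

```text
t: 6.35
tool_pos: [0.5793, 0.1015, 0.2553]
orientation: [-3.135, 0.192, -0.007]
force: [0.8, 0.7, -0.8]
opening: 0.0556
gripper_force: 50.0
```

```bash
cat > go.py <<'E'
from h import *
from plant import robot
import sys
sh=np.array([.5675,-.1976,.07]); RS=Ro.from_euler('z',.293)*Ro.from_euler('y',-.35)
def rel(x,y,h,off=.0317):
    r=robot.read_state(); Rt=Ro.from_rotvec(r["orientation"])
    tgt=sh+RS.apply([x,y,h+off]); RT=RS*Ro.from_matrix(np.diag([1,-1,-1.]))
    s=Rt.inv().apply(tgt-r["tool_pos"])/.2; w=(Rt.inv()*RT).as_rotvec()/(np.pi/2)
    b=RS.inv().apply(r["tool_pos"]-sh)
    print("shift",np.round(s,3),"turn",np.round(w,3),"tgt",np.round(tgt,4),"TCP in shelf",np.round(b,4),"F",np.round(r["force"],1),"grip",r["gripper_force"],"t",r["t"])
if __name__=="__main__": rel(*map(float,sys.argv[1:]))
E
python3 go.py .0005 0 .1
```

```text
shift [-0.082  1.582  0.305] turn [ 0.046  0.217 -0.262] tgt [ 0.5247 -0.2105  0.1939] TCP in shelf [0.1553 0.283  0.1406] F [ 0.8  0.7 -0.8] grip 50.00041790306568 t 6.35
```

Emit:
{"method": "jog_arm", "body": {"rows": [[[0,0.16,0],[0,0,-0.05]],[[-0.01,0.32,0],[0,0,-0.1]],[[-0.02,0.48,0],[0,0,-0.15]],[[-0.03,0.64,0],[0,0,-0.2]],[[-0.04,0.8,0],[0,0,-0.26]]]}}

```text
t: 6.85
tool_pos: [0.5498, -0.057, 0.251]
orientation: [-3.109, -0.451, 0.001]
force: [-0.0, -0.0, -2.3]
opening: 0.0557
gripper_force: 50.0
```

```bash
python3 go.py .0005 0 .1
```

```text
shift [-0.338  0.7    0.286] turn [ 0.     0.223 -0.003] tgt [ 0.5247 -0.2105  0.1939] TCP in shelf [0.0843 0.1397 0.1619] F [-0.  -0.  -2.3] grip 49.999237060546875 t 6.85
```

Emit:
{"method": "jog_arm", "body": {"rows": [[[-0.07,0.14,0],[0,0.05,0]],[[-0.14,0.28,0],[0,0.1,0]],[[-0.2,0.42,0],[0,0.15,0]],[[-0.27,0.56,0],[0,0.2,0]],[[-0.338,0.7,0.1],[0,0.223,-0.003]]]}}

```text
t: 7.35
tool_pos: [0.5254, -0.2116, 0.2344]
orientation: [-3.016, -0.44, -0.544]
force: [0.7, 0.3, -2.1]
opening: 0.0559
gripper_force: 50.0
```

Emit:
{"method": "jog_arm", "body": {"rows": [[[0,0,0],[0,0,0]],[[0,0,0],[0,0,0]]]}}

```text
t: 7.55
tool_pos: [0.5239, -0.2096, 0.2304]
orientation: [-3.014, -0.435, -0.53]
force: [-0.4, 0.1, -1.5]
opening: 0.0558
gripper_force: 50.0
```

```bash
python3 go.py .0005 0 .03
```

```text
shift [-0.059  0.005  0.523] turn [ 0.     0.001 -0.004] tgt [ 0.5477 -0.2036  0.1281] TCP in shelf [0.0125 0.0011 0.1662] F [-0.4  0.1 -1.5] grip 49.999747574329376 t 7.55
```

Emit:
{"method": "jog_arm", "body": {"rows": [[[-0.059,0.005,0.12],[0,0,-0.004]],[[-0.059,0.005,0.25],[0,0,-0.004]],[[-0.059,0.005,0.38],[0,0,-0.004]],[[-0.059,0.005,0.5],[0,0,-0.004]],[[-0.059,0.005,0.523],[0,0,-0.004]]]}}

```text
t: 8.05
tool_pos: [0.5486, -0.2003, 0.1265]
orientation: [-3.01, -0.452, -0.528]
force: [-1.1, 0.5, -2.6]
opening: 0.0556
gripper_force: 50.0
```

Emit:
{"method": "jog_arm", "body": {"rows": [[[0,0,0],[0,0,0]],[[0,0,0],[0,0,0]]]}}

```text
t: 8.25
tool_pos: [0.5499, -0.203, 0.131]
orientation: [-3.014, -0.451, -0.536]
force: [-0.5, -0.8, -1.1]
opening: 0.0557
gripper_force: 50.0
```

```bash
python3 go.py .0005 0 .003
python3 - <<'E'
from plant import imaging
import cv2,numpy as np
s=imaging.read_camera("side")["frame"][110:210,190:300,::-1]
t=imaging.read_camera("top")["frame"][120:220,290:380,::-1]
cv2.imwrite("pics/p4.png",cv2.resize(np.hstack([s,t]),None,fx=4,fy=4,interpolation=cv2.INTER_CUBIC))
E
```

```text
shift [-0.016 -0.001  0.144] turn [ 0.002 -0.001  0.003] tgt [ 0.5566 -0.2009  0.1028] TCP in shelf [ 0.0036 -0.0001  0.0636] F [-0.5 -0.8 -1.1] grip 49.99966084957123 t 8.25
```

View pics/p4.png

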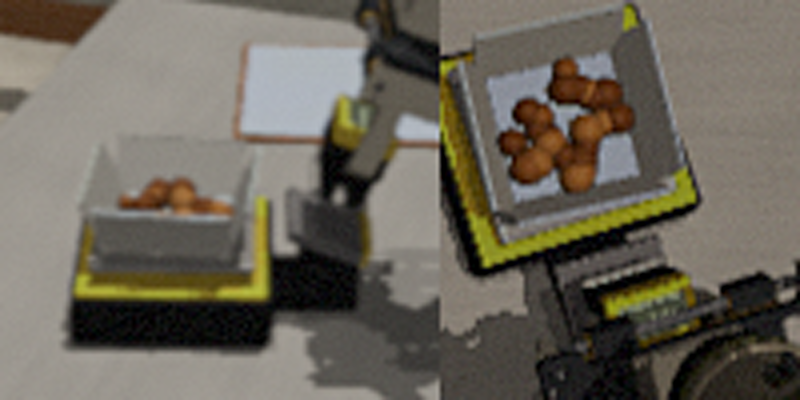

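The readout hovers about 30 mm over the shelf, parallel to it and centred. The keys are on the robot (lip) side, and the scoop is clear. Lowering slowly.

Emit:
{"method": "jog_arm", "body": {"rows": [[[-0.014,0,0.03],[0,0,0]],[[-0.014,0,0.06],[0,0,0]],[[-0.014,0,0.09],[0,0,0]],[[-0.014,0,0.115],[0,0,0]],[[-0.014,0,0.13],[0,0,0]]]}}

```text
t: 8.85
tool_pos: [0.5548, -0.2011, 0.1029]
orientation: [-3.013, -0.449, -0.532]
force: [0.2, 0.2, -3.0]
opening: 0.0562
gripper_force: 50.0
```

Emit:
{"method": "jog_arm", "body": {"rows": [[[0,0,0],[0,0,0]],[[0,0,0],[0,0,0]],[[0,0,0],[0,0,0]]]}}

```text
t: 9.15
tool_pos: [0.5552, -0.2016, 0.1042]
orientation: [-3.014, -0.449, -0.534]
force: [-0.1, -1.0, -1.9]
opening: 0.0553
gripper_force: 50.0
```

```bash
python3 go.py .0005 0 0
```

```text
shift [ 0.004 -0.001  0.024] turn [ 0.001 -0.     0.002] tgt [ 0.5575 -0.2006  0.0999] TCP in shelf [-0.0004 -0.0003  0.0366] F [-0.1 -1.  -1.9] grip 49.99961860477924 t 9.15
```

Emit:
{"method": "jog_arm", "body": {"rows": [[[0.006,0,0.003],[0,0,0]],[[0.006,0,0.006],[0,0,0]],[[0.006,0,0.01],[0,0,0]],[[0.006,0,0.013],[0,0,0]],[[0.006,0,0.016],[0,0,0]]]}}

```text
t: 9.65
tool_pos: [0.5572, -0.2008, 0.1013]
orientation: [-3.013, -0.449, -0.534]
force: [-0.7, -0.7, -1.7]
opening: 0.0555
gripper_force: 50.0
```

Emit:
{"method": "jog_arm", "body": {"rows": [[[0,0,0.002],[0,0,0]],[[0,0,0.004],[0,0,0]],[[0,0,0.006],[0,0,0]],[[0,0,0.008],[0,0,0]],[[0,0,0.008],[0,0,0]]]}}

```text
t: 10.15
tool_pos: [0.5577, -0.2007, 0.1002]
orientation: [-3.014, -0.449, -0.534]
force: [-3.0, 0.5, 3.2]
opening: 0.0553
gripper_force: 50.0
```

```bash
python3 go.py .0005 0 0
```

```text
shift [-0.001 -0.001  0.001] turn [ 0.001 -0.     0.002] tgt [ 0.5575 -0.2006  0.0999] TCP in shelf [ 0.0007 -0.0001  0.0318] F [-3.   0.5  3.2] grip 50.00105671584606 t 10.15
```

Contact came at exactly the expected height. I'll press lightly to seat it, then slide a little toward the lip.

Emit:
{"method": "jog_arm", "body": {"rows": [[[0,0,0.004],[0,0,0]],[[-0.004,0,0.004],[0,0,0]],[[-0.008,0,0.004],[0,0,0]],[[-0.011,0,0.004],[0,0,0]],[[-0.011,0,0.004],[0,0,0]]]}}

```text
t: 10.65
tool_pos: [0.5573, -0.2012, 0.1]
orientation: [-3.013, -0.449, -0.538]
force: [-0.2, 2.0, 5.5]
opening: 0.0558
gripper_force: 50.0
```

```bash
python3 go.py .0005 0 0
```

```text
shift [ 0.002 -0.002  0.001] turn [ 0.002 -0.002  0.002] tgt [ 0.5575 -0.2006  0.0999] TCP in shelf [ 0.0001 -0.0005  0.0318] F [-0.2  2.   5.5] grip 50.00196911394596 t 10.65
```

Emit:
{"method": "jog_arm", "body": {"rows": [[[0,0,0],[0,0,0]],[[0,0,0],[0,0,0]],[[0,0,0],[0,0,0]]], "squeeze": 5}}

```text
t: 10.95
tool_pos: [0.5572, -0.2012, 0.0999]
orientation: [-3.013, -0.449, -0.538]
force: [-0.5, 2.4, 5.5]
opening: 0.056
gripper_force: 5.0
```

Emit:
{"method": "jog_arm", "body": {"rows": [[[0,0,0],[0,0,0]],[[0,0,0],[0,0,0]],[[0,0,0],[0,0,0]],[[0,0,0],[0,0,0]],[[0,0,0],[0,0,0]]], "hand": -1}}

```text
t: 11.45
tool_pos: [0.5559, -0.2012, 0.0982]
orientation: [-3.013, -0.449, -0.534]
force: [-0.3, 0.3, -0.6]
opening: 0.0903
gripper_force: 0.0
```

Emit:
{"method": "jog_arm", "body": {"rows": [[[0,0,0],[0,0,0]],[[0,0,0],[0,0,0]],[[0,0,0],[0,0,0]]]}}

```text
t: 11.75
tool_pos: [0.556, -0.2012, 0.0983]
orientation: [-3.014, -0.449, -0.534]
force: [0.4, -0.3, -0.6]
opening: 0.0928
gripper_force: 0.0
```

Released. I'll back out along the tool axis, swing out of the top camera's view and check.

Emit:
{"method": "jog_arm", "body": {"rows": [[[0,0,-0.12],[0,0,0]],[[0,0,-0.24],[0,0,0]],[[0,0,-0.4],[0,0,0]],[[0,0,-0.55],[0,0,0]],[[0,0,-0.7],[0,0,0]]]}}

```text
t: 12.25
tool_pos: [0.5095, -0.2148, 0.231]
orientation: [-3.014, -0.449, -0.534]
force: [-0.2, 0.2, -0.3]
opening: 0.0926
gripper_force: 0.0
```

Emit:
{"method": "jog_arm", "body": {"rows": [[[-0.1,0.15,0],[0,0,0]],[[-0.15,0.3,0],[0,0,0]],[[-0.2,0.5,0],[0,0,0]],[[-0.2,0.7,0],[0,0,0]],[[-0.2,0.9,0],[0,0,0]]]}}

```text
t: 12.75
tool_pos: [0.5264, -0.3997, 0.2165]
orientation: [-3.014, -0.448, -0.534]
force: [0.7, -0.6, 0.3]
opening: 0.0932
gripper_force: 0.0
```

Run:
```python
from h import *
from plant import imaging
S=imaging.read_camera("side")["frame"]; T=imaging.read_camera("top")["frame"]
pickle.dump((S,T),open("end.pkl","wb"))
s=S[130:210,200:300,::-1]; t=T[140:220,300:400,::-1]
cv2.imwrite("pics/p5.png",cv2.resize(np.hstack([t,s]),None,fx=4,fy=4,interpolation=cv2.INTER_CUBIC))
for n,a in(("top",T),("side",S)): cv2.imwrite(f"pics/diff_{n}.png",cv2.absdiff(a,d[n]["frame"]))
```

```text
(no output)
```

View pics/p5.png

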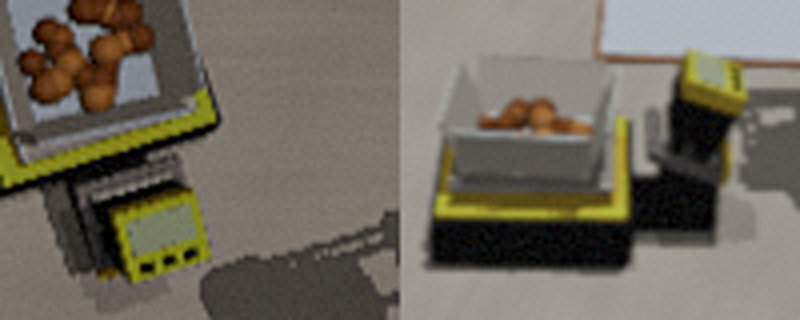

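The readout is on the shelf with its keys at the robot/lip end. Its top corners in p5 are (112,212), (193,188), (210,263) and (130,284). Now a numeric fit, plus shift checks on the other objects.

Run:
```python
from h import *
import go
S,T=pickle.load(open("end.pkl","rb"))
P=px([[112,212],[193,188],[210,263],[130,284]],4,300,140)
V=np.array([[24,28,66],[24,-28,66],[-24,-28,66],[-24,28,66]])*1e-3
def f(p): return (proj("top",go.sh+go.RS.apply(Ro.from_euler('z',p[2]).apply(V)+[p[0],p[1],0]))-P).ravel()
s=least_squares(f,[0,0,0]); print(s.x,np.round(s.fun,1))
for n,(x,y,w) in dict(blue=(138,167,26),jar=(158,263,32),brush=(248,222,24),scoop=(290,120,62)).items():
    A=d["top"]["frame"][y:y+w,x:x+w].mean(2).astype(np.float32);B=T[y:y+w,x:x+w].mean(2).astype(np.float32)
    print(n,cv2.phaseCorrelate(A,B))
# side view: key/top prediction vs yellow mask extents
p=S[130:165,265:295].astype(float); m=((p[:,:,0]+p[:,:,1])/2-p[:,:,2]>35); yy,xx=np.nonzero(m)
print("side mask",xx.min()+265,xx.max()+265,yy.min()+130,yy.max()+130)
for x in(-.004,0,.004): print(x,np.round(proj("side",go.sh+go.RS.apply(V+[x,0,0])),1).tolist())
```

```text
[ 0.00334081  0.00186161 -0.02351188] [ 0.2  0.6  0.4  0.7 -0.1 -1.  -0.4 -0.4]
blue ((0.5848959239817422, 0.44129642423489557), 0.9735081617724258)
jar ((0.035043280530180354, -0.04478894764146801), 0.917779556941241)
brush ((-0.1286524036795651, -0.24501261719712453), 0.9663004962106546)
scoop ((0.007984920584181765, 0.018443895081563966), 1.0043082474730909)
side mask 269 286 143 158
-0.004 [[274.4, 150.9], [273.7, 142.6], [287.4, 147.4], [288.6, 155.8]]
0 [[273.2, 150.5], [272.5, 142.2], [286.3, 147.0], [287.4, 155.4]]
0.004 [[272.0, 150.1], [271.3, 141.8], [285.1, 146.6], [286.3, 155.0]]
```

Run:
```python
from h import *
import go
S,T=pickle.load(open("end.pkl","rb"))
def pan(n,im,x0,y0,w,h,s,bx):
    a=cv2.resize(im[y0:y0+h,x0:x0+w,::-1],None,fx=s,fy=s,interpolation=cv2.INTER_CUBIC); a=cv2.convertScaleAbs(a,alpha=1.6,beta=15)
    o=a.copy()
    def poly(L,col):
        p=((proj(n,go.sh+go.RS.apply(np.array(L)*1e-3))-[x0,y0]+.5)*s-.5).astype(np.int32); cv2.polylines(o,[p],True,col,1)
    poly([[34,38,0],[34,-38,0],[-34,-38,0],[-34,38,0]],(255,255,0))
    poly([[-28,38,0],[-28,38,8],[-34,38,8],[-34,38,0]],(255,0,255)); poly([[-28,38,8],[-28,-38,8],[-34,-38,8],[-34,38,8]],(255,0,255))
    for z in(28,66): poly([[bx+24,28,z],[bx+24,-28,z],[bx-24,-28,z],[bx-24,28,z]],(0,0,255))
    return np.hstack([o,a])
a=pan("side",S,260,138,38,42,10,0)
b=pan("top",T,318,180,38,36,10,0)
out=np.vstack([a,b]); out=cv2.resize(out,None,fx=.76,fy=.76,interpolation=cv2.INTER_AREA); print(out.shape); cv2.imwrite("pics/p6.png",out)
```

```text
(593, 578, 3)
```

View pics/p6.png

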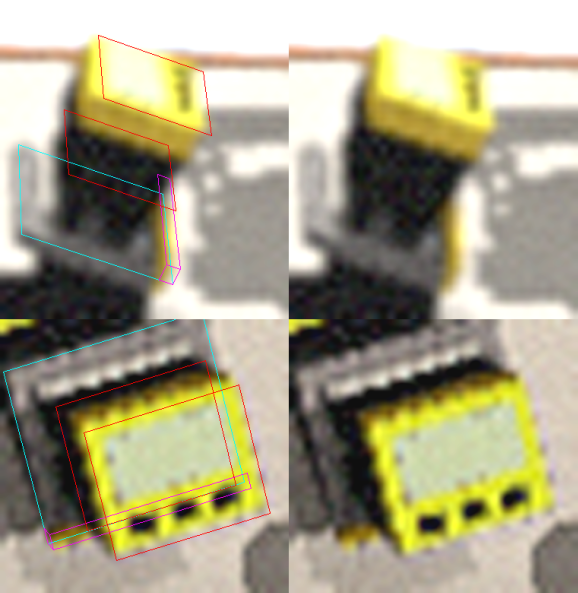

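The overlay shows the readout flat, square and centred, with its keys over the lip. The gap to the lip is about 5–7 mm, inside tolerance but near the limit, so I'll re-grip lightly and slide it closer.

Emit:
{"method": "jog_arm", "body": {"rows": [[[0,-0.2,0],[0,0,0]],[[0,-0.4,0],[0,0,0]],[[0.05,-0.6,0],[0,0,0]],[[0.12,-0.8,0],[0,0,0]],[[0.2,-0.9,0],[0,0,0]]]}}

```text
t: 13.35
tool_pos: [0.5091, -0.2118, 0.2298]
orientation: [-3.013, -0.45, -0.534]
force: [-0.2, -0.7, -0.3]
opening: 0.0929
gripper_force: 0.0
```

Emit:
{"method": "jog_arm", "body": {"rows": [[[0,0,0],[0,0,0]],[[0,0,0.15],[0,0,0]],[[0,0,0.3],[0,0,0]],[[0,0,0.4],[0,0,0]],[[0,0,0.4],[0,0,0]]]}}

```text
t: 13.85
tool_pos: [0.5345, -0.2058, 0.1508]
orientation: [-3.011, -0.448, -0.526]
force: [-0.3, 0.8, -0.6]
opening: 0.0929
gripper_force: 0.0
```

```bash
python3 go.py .001 0 0
```

```text
shift [0.027 0.009 0.279] turn [-0.002  0.002  0.001] tgt [ 0.558  -0.2005  0.1001] TCP in shelf [-0.0042  0.0016  0.0875] F [-0.3  0.8 -0.6] grip 0.0 t 13.85
```

Emit:
{"method": "jog_arm", "body": {"rows": [[[0,0,0.08],[0,0,0]],[[0,0,0.16],[0,0,0]],[[0,0,0.24],[0,0,0]],[[0,0,0.287],[0,0,0]],[[0,0,0.287],[0,0,0]]]}}

```text
t: 14.35
tool_pos: [0.5547, -0.2014, 0.1002]
orientation: [-3.013, -0.449, -0.532]
force: [-1.6, -0.3, 0.2]
opening: 0.0928
gripper_force: 0.0
```

Emit:
{"method": "jog_arm", "body": {"rows": [[[0,0,0],[0,0,0]],[[0,0,0],[0,0,0]],[[0,0,0],[0,0,0]],[[0,0,0],[0,0,0]],[[0,0,0],[0,0,0]]], "hand": 1, "squeeze": 15}}

```text
t: 14.85
tool_pos: [0.5553, -0.2016, 0.1012]
orientation: [-3.014, -0.449, -0.535]
force: [-0.1, -0.5, -0.6]
opening: 0.058
gripper_force: 0.0
```

Emit:
{"method": "jog_arm", "body": {"rows": [[[0,0,0],[0,0,0]],[[0,0,0],[0,0,0]],[[0,0,0],[0,0,0]]]}}

```text
t: 15.15
tool_pos: [0.5553, -0.2016, 0.1011]
orientation: [-3.014, -0.449, -0.534]
force: [-2.3, -0.8, 3.3]
opening: 0.0559
gripper_force: 15.0
```

```bash
python3 go.py .001 0 0
```

```text
shift [ 0.012 -0.001  0.01 ] turn [ 0.001 -0.     0.002] tgt [ 0.558  -0.2005  0.1001] TCP in shelf [-0.0014 -0.0003  0.0336] F [-2.3 -0.8  3.3] grip 15.000440329313278 t 15.15
```

Emit:
{"method": "jog_arm", "body": {"rows": [[[-0.004,0,0],[0,0,0]],[[-0.008,0,0],[0,0,0]],[[-0.01,0,0],[0,0,0]],[[-0.01,0,0],[0,0,0]],[[-0.01,0,0],[0,0,0]]]}}

```text
t: 15.65
tool_pos: [0.5537, -0.2021, 0.1005]
orientation: [-3.014, -0.449, -0.535]
force: [0.8, -0.6, 4.8]
opening: 0.056
gripper_force: 15.0
```

```bash
python3 go.py .001 0 0
```

```text
shift [ 0.021 -0.002  0.01 ] turn [ 0.002 -0.001  0.002] tgt [ 0.558  -0.2005  0.1001] TCP in shelf [-0.0032 -0.0003  0.0336] F [ 0.8 -0.6  4.8] grip 15.000714473426342 t 15.65
```

Emit:
{"method": "jog_arm", "body": {"rows": [[[-0.003,0,0],[0,0,0]],[[-0.006,0,0],[0,0,0]],[[-0.01,0,0],[0,0,0]],[[-0.01,0,0],[0,0,0]],[[-0.01,0,0],[0,0,0]]]}}

```text
t: 16.15
tool_pos: [0.5518, -0.2027, 0.0998]
orientation: [-3.014, -0.449, -0.535]
force: [0.9, -0.0, 4.9]
opening: 0.0559
gripper_force: 15.0
```

```bash
python3 go.py .001 0 0
```

```text
shift [ 0.032 -0.002  0.01 ] turn [ 0.002 -0.     0.002] tgt [ 0.558  -0.2005  0.1001] TCP in shelf [-0.0053 -0.0004  0.0336] F [ 0.9 -0.   4.9] grip 15.000636354088783 t 16.15
```

Emit:
{"method": "jog_arm", "body": {"rows": [[[-0.003,0,0],[0,0,0]],[[-0.005,0,0],[0,0,0]],[[-0.007,0,0],[0,0,0]],[[-0.007,0,0],[0,0,0]],[[-0.007,0,0],[0,0,0]]]}}

```text
t: 16.65
tool_pos: [0.5506, -0.2031, 0.0993]
orientation: [-3.014, -0.449, -0.535]
force: [1.1, 0.4, 5.6]
opening: 0.0556
gripper_force: 15.0
```

```bash
python3 go.py .001 0 0
```

```text
shift [ 0.038 -0.002  0.01 ] turn [ 0.002 -0.001  0.002] tgt [ 0.558  -0.2005  0.1001] TCP in shelf [-0.0066 -0.0004  0.0337] F [1.1 0.4 5.6] grip 15.000821202993393 t 16.65
```

Emit:
{"method": "jog_arm", "body": {"rows": [[[-0.003,0,0],[0,0,0]],[[-0.005,0,0],[0,0,0]],[[-0.007,0,0],[0,0,0]],[[-0.007,0,0],[0,0,0]],[[-0.007,0,0],[0,0,0]]]}}

```text
t: 17.15
tool_pos: [0.5493, -0.2035, 0.0989]
orientation: [-3.014, -0.449, -0.535]
force: [1.2, -1.0, 5.7]
opening: 0.056
gripper_force: 15.0
```

```bash
python3 go.py .001 0 0
```

```text
shift [ 0.045 -0.002  0.01 ] turn [ 0.002 -0.001  0.002] tgt [ 0.558  -0.2005  0.1001] TCP in shelf [-0.008  -0.0004  0.0337] F [ 1.2 -1.   5.7] grip 15.000568628311157 t 17.15
```

Emit:
{"method": "jog_arm", "body": {"rows": [[[0,0,0],[0,0,0]],[[0,0,0],[0,0,0]],[[0,0,0],[0,0,0]]], "squeeze": 3}}

```text
t: 17.45
tool_pos: [0.549, -0.2036, 0.0985]
orientation: [-3.014, -0.449, -0.534]
force: [-0.4, -0.3, 5.2]
opening: 0.056
gripper_force: 3.0
```

Emit:
{"method": "jog_arm", "body": {"rows": [[[0,0,0],[0,0,0]],[[0,0,0],[0,0,0]],[[0,0,0],[0,0,0]],[[0,0,0],[0,0,0]],[[0,0,0],[0,0,0]]], "hand": -1}}

```text
t: 17.95
tool_pos: [0.5488, -0.2032, 0.0981]
orientation: [-3.013, -0.449, -0.533]
force: [-0.1, 0.7, 0.6]
opening: 0.0904
gripper_force: 0.0
```

Emit:
{"method": "jog_arm", "body": {"rows": [[[0,0,0],[0,0,0]],[[0,0,0],[0,0,0]],[[0,0,-0.1],[0,0,0]],[[0,0,-0.2],[0,0,0]],[[0,0,-0.35],[0,0,0]]]}}

```text
t: 18.45
tool_pos: [0.525, -0.2094, 0.1633]
orientation: [-3.012, -0.449, -0.53]
force: [-0.5, 0.4, 0.3]
opening: 0.093
gripper_force: 0.0
```

Emit:
{"method": "jog_arm", "body": {"rows": [[[0,0,-0.15],[0,0,0]],[[0,0,-0.3],[0,0,0]],[[0,0.15,-0.35],[0,0,0]],[[-0.1,0.35,-0.35],[0,0,0]],[[-0.15,0.55,-0.35],[0,0,0]]]}}

```text
t: 18.95
tool_pos: [0.5079, -0.332, 0.2209]
orientation: [-3.015, -0.451, -0.536]
force: [-0.5, 0.9, 0.1]
opening: 0.093
gripper_force: 0.0
```

Emit:
{"method": "jog_arm", "body": {"rows": [[[0,0.15,0],[0,0,0]],[[0,0.3,0],[0,0,0]],[[0,0.4,0],[0,0,0]]]}}

```text
t: 19.25
tool_pos: [0.5313, -0.4089, 0.2198]
orientation: [-3.014, -0.447, -0.534]
force: [-0.4, 0.1, 0.5]
opening: 0.0929
gripper_force: 0.0
```

Run:
```python
from h import *
import go
from plant import imaging
S0,T0=pickle.load(open("end.pkl","rb"))
S=imaging.read_camera("side")["frame"]; T=imaging.read_camera("top")["frame"]
pickle.dump((S,T),open("end2.pkl","wb"))
s=6; up=lambda a:cv2.resize(a,None,fx=s,fy=s,interpolation=cv2.INTER_CUBIC)
c=[.002,0,.066]
for n,A,B in(("top",T0,T),("side",S0,S)):
  A,B=up(A),up(B)
  for k in([-16,0,66],[0,0,66],[20,0,66],[-24,25,66],[24,28,66],[24,-28,66]):
    a=proj(n,go.sh+go.RS.apply(np.array(k)*1e-3+[.002,0,0]))[0]; q=((a+.5)*s).astype(int); h=30; W=66
    m=cv2.matchTemplate(B[q[1]-W:q[1]+W,q[0]-W:q[0]+W],A[q[1]-h:q[1]+h,q[0]-h:q[0]+h],cv2.TM_CCOEFF_NORMED); _,v,_,l=cv2.minMaxLoc(m)
    print(n,k,round(v,2),np.round((np.array(l)-(W-h))/s,2))
  b=np.array([.002,0,.066]); P=lambda x,z=.066:proj(n,go.sh+go.RS.apply([x,0,z]))[0]
  print(" px per mm shelf x",(P(.003)-P(.002)),"y",proj(n,go.sh+go.RS.apply([.002,.001,.066]))[0]-P(.002),"z",P(.002,.067)-P(.002))
```

```text
top [-16, 0, 66] 0.96 [0.67 2.17]
top [0, 0, 66] 0.97 [0.67 2.17]
top [20, 0, 66] 0.99 [2.   1.83]
top [-24, 25, 66] 0.95 [0.67 2.17]
top [24, 28, 66] 0.98 [0.67 2.33]
top [24, -28, 66] 0.97 [0.67 2.17]
 px per mm shelf x [-0.08745654 -0.35172316] y [-0.36223687  0.11282804] z [0.11181665 0.09586503]
side [-16, 0, 66] 0.89 [1.83 0.17]
side [0, 0, 66] 0.96 [1.67 0.33]
side [20, 0, 66] 0.98 [2.   0.33]
side [-24, 25, 66] 0.76 [ 1.67 -1.33]
side [24, 28, 66] 0.99 [2.  0.5]
side [24, -28, 66] 0.99 [2.   0.33]
 px per mm shelf x [-0.2924039  -0.10080611] y [0.01607438 0.14911853] z [ 0.12303276 -0.2630085 ]
```

The key and corner patches moved uniformly by about 6 mm toward the lip, with no differential tilt. That puts the readout at about -3 mm in the shelf frame, against the lip, flat and square, with the arm clear. Handing in.

```bash
python3 -c "
from plant import robot
print(robot.close_job())"
```

```text
the job is handed in; nothing more can be done
None
```

I handed the job in at about 19 s: by my last camera check the yellow readout sits flat and square on the shelf, about 1 mm from the lip with its keys at that end, and the blue readout, scoop, jar and brush showed no real movement (blue about 1 mm at most); the hand-in returned no verdict.

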